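# Switch on the pump's prime under its guard cover

### The arm

A 7-joint arm with a two-finger parallel gripper is mounted at the origin on the work surface; the furniture and walls round the work are solid. World frame = base frame: x ahead of the robot, y to its left, z up, the work surface at z = 0. Lengths are in m, angles in rad, forces in N, time in s.
With the tool pointing down it reaches from about 0.425 to 0.875 m from the base axis. Payload 8.4 kg.
Tool frame: the origin (TCP) lies midway between the tips of the shut fingers; the grasp point (between the pads) lies 19 mm behind it; z points along the fingers, y is the line along which they close (so a half turn about z gives the same grasp; the last joint's range is limited). The gripper opens to 87 mm and grips with 3 to 60 N. Pads are 19 mm wide; open, the fingers measure 117 mm over their backs; the gripper's body (75 mm by 190 mm) begins 51 mm behind the grasp point.
Start: joints at [1.163, 0.333, 0.04, 1.465, -0.013, 1.343, -0.059], TCP at [0.198, -0.619, 0.223] pointing down, gripper open.
Joint ranges: [-2.58, 2.58], [-0.38, 2.09], [-1.3, 1.39], [0.25, 2.4], [-1.5, 4.64], [0.08, 2.09], [-2.65, 2.65]. Speed limits (rad/s): [2.22, 2.22, 2.79, 2.79, 3.14, 3.14, 3.14].

### API

Orientations are given as a rotation vector (axis times angle).
In Python, from cell import bot, imaging gives the robot as it stands.
- The arm moves only by the shell command python3 -m handwheel 'ROWS'. ROWS is JSON, a list that holds one entry, the list of rows, each a list of 5 numbers: the shift along the tool's x, y, z in mm, then the turn about the tool's z in degrees, then the finger opening in mm, from 0 to 87. A call has 1 to 10 rows; each row shifts and turns the commanded pose from where the row before left it, along the tool's axes as they then stand; what a row does not reach is not made up. A row lasts 1/10 s, in which the tool goes at most 50 mm and 8.59 degrees, less where a joint would pass 70% of its speed; a pose out of reach is approached as far as the arm can. A call with a gripper value outside its range is refused whole. The fingers move at their own pace and stop on an object; the grip force is fixed at half the most. Time passes only in rows, so rows that do not move let the fingers close. It gives the time, the measured TCP pose, the force, the opening and the grip force at its end, in the units of the state.
- bot.state(): the state, without advancing time (a new reading comes with each control period).
- imaging.camera(name): name is "scene" or "top" or "wrist"; returns the picture (420x560x3 uint8, red, green, blue); there is no depth.
- imaging.calibration(name): a dict with "mtx" (3x3 intrinsics, pixels), "pose" (4x4, takes a point from camera to world coordinates); the wrist camera has in their place "T_tool_cam" (4x4, takes a point from camera to tool coordinates, whose origin is the TCP and whose axes are the flange's). Camera axes: x right, y down, z forward; pixel columns grow to the right and rows downward; lengths in m; the calibration is good to about 2 mm. A picture is of the moment at which its call begins: read the wrist's pose just before it. calibration takes no time and is no camera call.
- bot.hand_in(): hands the job in; it is judged then, once.
Trained networks look in the newest picture that a camera, given by its name, has taken for a name from the list of things; names that differ only in an ending like _2 or _b are one class to them, and where a whole thing is asked for, a point or a joint stands for the part that bears it (a point fixed in the world has none). Each returns a list of dicts, best first, with "score" (0 to 1); they miss things now and then, are a little off and sometimes report something else, mostly with a low value. They report only what shows in the picture. A call takes as long as a camera call.
- imaging.masks_of(camera, thing): "region" (420x560 bool, what is visible of it) and "bbox" ([centre column, centre row, width, height] in pixels, round what is visible of it).
The state is a dict: "t": time; "qpos": joint angles; "joint_velocities": joint speeds; "tau": joint torques, N m; "tool_pos": TCP position; "ee_rot": TCP orientation; "wrist_force": force on the tool from outside, world axes, zero at the start; "torque": the same for the moment, N m; "opening": finger opening in m; "grip_force": force on a finger pad.
Only numpy, scipy, OpenCV 4.12 (cv2) and the standard library are available. Lean on these libraries where they do the work, as an engineer would, in place of code of your own. Each camera call takes 0.05 s, during which the arm holds its last target. There are 200 camera calls.

### The job

Prime the perfusion pump: on the white box with the round roller head, lift the sprung grey guard cover all the way until it stays up, and flip the steel toggle beneath it fully over towards the cover's hinge. Then tip the cover back so that it drops fully shut over the toggle, which stays flipped. Leave the guard cover of the other white box, the one with the heat sink fins, shut.

Things in the scene. Friction and masses are not known exactly. Their poses are not given: they have to be found in the camera images.
- pump: White pump box, fixed, 110 x 150 x 50 mm (its x, y, z); origin at centre of underside, z up, x away from the robot within 25 degrees. On top: round roller head, 62 mm wide, at x 0, y +36, up to z 76; guarded switch at x 0, y -38, its bezel top at z 53. A twin box, the heater with a square finned heat sink instead of the head, stands 0.20 to 0.34 m to its left or right.
- pump_cover (a joint): Pump's grey guard cover, rad: 0 shut (start), 1.5 fully open. Hinge along pump's y at x +30, z 58 mm; its front (-x) end swings up and over to +x. A light spring and its weight shut it if let go below 1.05; beyond 1.2 it tips over and stays open. 1 N at the tab. Shut, it is a hood 70 x 34 mm, x -36 to +34, top at z 86, with 3 mm cheeks. Fully open it stands near upright behind the toggle.
- pump_tab (a point): Centre of the top end of the cover's finger tab: 18 mm wide (y), 8 mm thick, 30 mm tall, upright on the cover's front end. Shut: at x -32, y -38, z 116 mm of the pump frame. Pinch it across its width; it turns in the grip as the cover swings. Cover fully open: the tab points to +x, its end at x +84, z 124; pushing that end to -x past x +45 lets the cover drop shut.
- pump_toggle (a joint): Pump's steel bat toggle, rad: 0 off (start), 0.8 on. 26 mm long, 10 mm thick at the tip; pivots about the pump's y at x 0, y -38, z 53 mm. Off it leans to -x (tip at x -10, z 77), on it leans to +x (tip at x +10, z 77), towards the cover's hinge. Stiff: stays where it is left; 1.5 N at the tip.
- heater_cover (a joint): The same guard cover on the bystander box, the one with the finned heat sink. 0 = shut, 1.5 rad = open. To be left shut.

How it is judged:
By the outcome, as a careful person would: the job done as asked, in the order asked, and still so for the second after the job is handed in, with the robot touching nothing.
It also fails if it takes over 48 s, if anything falls off the work surface, if the arm or the gripper's body presses on something with over 40 N, if the wrist force passes 120 N, or if a joint passes its speed limit or range.

## Working session

There is one attempt and no reset: what is moved stays moved. The work goes in short steps, Python scripts to look and compute and a shell command to move; the robot and the scene stay as the last step left them, time stands still between calls to the robot, and variables do not carry over. Pictures are saved under pics/ and viewed, at most 12 in all, crops included, and the job is handed in when it is done.

```bash
mkdir -p pics; ls; python3 - <<'E'
from cell import bot, imaging
import cv2,numpy as np
s=bot.state();print({k:np.round(v,3).tolist() for k,v in s.items()})
ims=[]
for c in ["scene","top"]:
    im=imaging.camera(c);
    cv2.imwrite(f"pics/{c}0.png",im[:,:,::-1])
    for th in ["pump","pump_cover","pump_tab","pump_toggle","heater_cover"]:
        print(c,th,[(round(d["score"],2),np.round(d["bbox"]).tolist()) for d in imaging.masks_of(c,th)][:4])
    k=imaging.calibration(c);print(np.round(k["mtx"],1).tolist(),np.round(k["pose"],3).tolist())
print(np.round(imaging.calibration("wrist")["T_tool_cam"],3).tolist())
E
```

```text
pics
{'t': 0.0, 'qpos': [1.163, 0.334, 0.04, 1.466, -0.013, 1.343, -0.059], 'joint_velocities': [0.002, -0.0, -0.002, 0.0, -0.0, -0.0, 0.001], 'tau': [-0.0, -65.636, 1.335, -40.38, -0.06, 0.045, 0.0], 'tool_pos': [0.197, -0.619, 0.222], 'ee_rot': [-3.103, -0.483, 0.001], 'wrist_force': [-0.669, 0.514, -0.22], 'torque': [0.064, -0.006, 0.002], 'grip_force': 0.0, 'opening': 0.087}
scene pump [(0.79, [330.0, 254.0, 99.0, 70.0])]
scene pump_cover [(0.79, [345.0, 234.0, 37.0, 31.0])]
scene pump_tab [(0.82, [346.0, 235.0, 42.0, 33.0])]
scene pump_toggle []
scene heater_cover [(0.96, [222.0, 202.0, 34.0, 28.0])]
[[457.9, 0.0, 281.0], [0.0, 457.9, 208.3], [0.0, 0.0, 1.0]] [[0.54, -0.356, 0.763, -0.168], [-0.841, -0.206, 0.5, -0.567], [-0.02, -0.912, -0.41, 0.434], [0.0, 0.0, 0.0, 1.0]]
top pump [(0.58, [317.0, 215.0, 83.0, 67.0])]
top pump_cover [(0.84, [338.0, 216.0, 23.0, 37.0])]
top pump_tab [(0.85, [340.0, 217.0, 23.0, 40.0])]
top pump_toggle []
top heater_cover [(0.83, [193.0, 218.0, 25.0, 36.0])]
[[470.3, 0.0, 270.1], [0.0, 470.3, 208.0], [0.0, 0.0, 1.0]] [[-0.004, -0.99, 0.14, 0.361], [-1.0, 0.001, -0.022, -0.135], [0.022, -0.141, -0.99, 0.948], [0.0, 0.0, 0.0, 1.0]]
[[0.001, -0.961, -0.278, 0.075], [1.0, 0.001, 0.001, 0.0], [-0.0, -0.278, 0.961, -0.161], [0.0, 0.0, 0.0, 1.0]]
```

```bash
python3 - <<'E'
import cv2,numpy as np
a=cv2.imread("pics/top0.png");b=cv2.imread("pics/scene0.png")
a=cv2.resize(a[150:290,150:400],None,fx=3,fy=3,interpolation=2)[:, :750]
b=cv2.resize(b[150:330,170:420],None,fx=3,fy=3,interpolation=2)
cv2.imwrite("pics/a.png",a);cv2.imwrite("pics/b.png",b)
E
```

```text
(no output)
```

View pics/a.png

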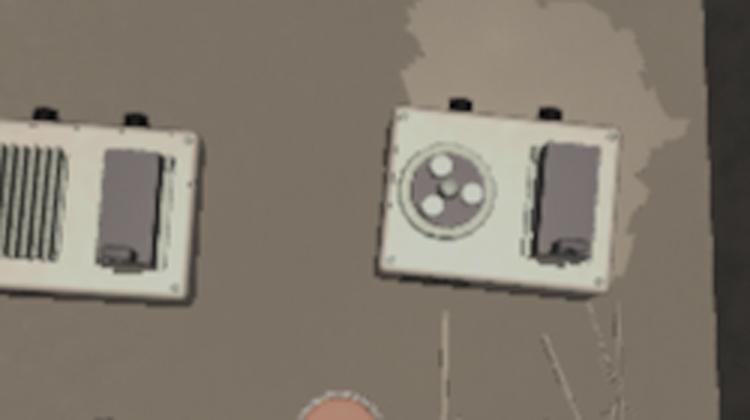

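View pics/b.png

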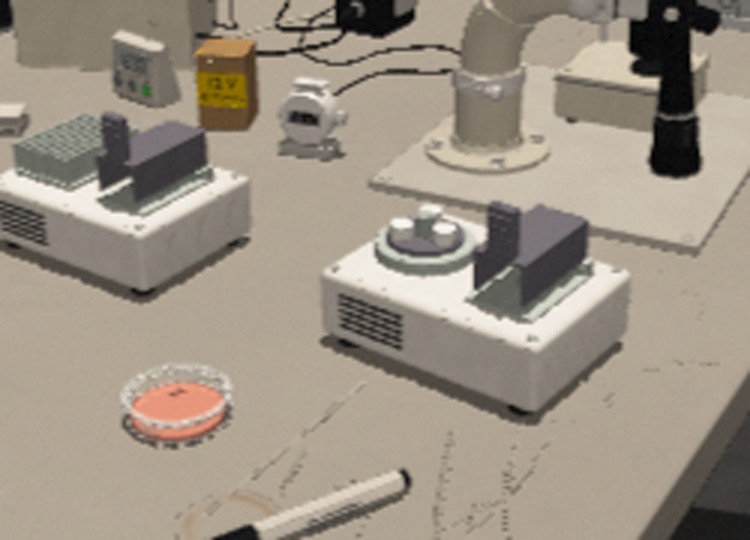

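View pics/scene0.png

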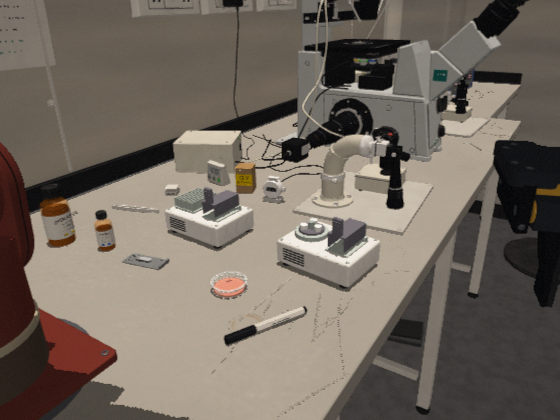

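The scene shows the pump on the right with its round head at full-image (313,228), and the heater on the left with its fins at (190,200). Both covers are shut with their tabs on the robot side. I'll fit the pump pose from the box corners in both views.

```bash
cat > h.py <<'E'
from cell import bot, imaging
import cv2,numpy as np
from scipy.optimize import least_squares
from scipy.spatial.transform import Rotation as R
def proj(P,K,T):
    c=(np.asarray(P)-T[:3,3])@T[:3,:3]; return c[:,:2]/c[:,2:]*[K[0,0],K[1,1]]+[K[0,2],K[1,2]]
def w(p,P):
    c,s=np.cos(p[2]),np.sin(p[2]); P=np.asarray(P,float)
    return np.c_[p[0]+c*P[:,0]-s*P[:,1],p[1]+s*P[:,0]+c*P[:,1],P[:,2]]
def toolcam():
    s=bot.state();k=imaging.calibration("wrist");T=np.eye(4);T[:3,:3]=R.from_rotvec(s["ee_rot"]).as_matrix();T[:3,3]=s["tool_pos"]
    return k["mtx"],T@k["T_tool_cam"]
E
python3 - <<'E'
from h import *
B=np.array([[55,75,50],[55,-75,50],[-55,-75,50],[-55,75,50],[-32,-38,116]])/1e3
obs={"top":(B,np.array([[395,107],[620,130],[608,290],[380,272],[570,243]])/3+[150,150]),
"scene":(B[[3,2,1,4]],np.array([[322,272],[530,350],[628,272],[503,206]])/3+[170,150])}
cal={c:imaging.calibration(c) for c in obs}
def f(p,only=None): return np.concatenate([(proj(w(p,P),cal[c]["mtx"],cal[c]["pose"])-o).ravel() for c,(P,o) in obs.items() if only in(None,c)])
for o in (None,"top","scene"):
    r=least_squares(f,[.4,-.2,0],loss="soft_l1",args=(o,));print(o,r.x.round(4),np.degrees(r.x[2]).round(2),f(r.x,o).round(1))
E
```

```text
None [ 0.4716 -0.2442 -0.1054] -6.04 [-1.  -1.   0.6 -0.7  0.3  2.3 -1.7  0.3  0.6  1.  -2.4 -0.7  1.5  0.
  1.6 -0.5 -0.3 -0.6]
top [ 0.4724 -0.2444 -0.0973] -5.57 [-1.2 -1.1  0.4 -1.4  0.6  1.6 -1.4  0.2  0.8  0.4]
scene [ 0.4707 -0.2444 -0.1127] -6.46 [-2.6 -0.6  0.9  0.4  1.5 -0.  -0.8 -0.4]
```

```bash
python3 -m handwheel '[[[0,0,0,8,87],[0,0,0,8,87],[0,0,0,7.7,87],[0,0,0,0,87]]]'; python3 -m handwheel '[[[15,-28,0,0,87],[30,-48,0,0,87],[30,-48,0,0,87],[30,-48,0,0,87],[30,-48,0,0,87],[20,-48,0,0,50],[20,-48,0,0,50],[10,-40,0,0,50],[0,0,0,0,50],[0,0,0,0,50]]]'
python3 - <<'E'
from h import *
s=bot.state();print(s["t"],s["tool_pos"],s["ee_rot"],s["opening"])
K,T=toolcam();im=imaging.camera("wrist")
print([(d["score"],d["bbox"]) for d in imaging.masks_of("wrist","pump_cover")])
print(np.round(K,1).tolist())
p=[.4716,-.2442,-.1054]
for q in proj(w(p,np.array([[-32,-38,116],[-28,-29,116],[-28,-47,116],[-36,-29,116],[-36,-47,116],[34,-21,86],[34,-55,86]])/1e3),K,T): 
    print(q.round(1)); cv2.circle(im,tuple(int(v) for v in q.round()),2,(255,0,0),-1)
cv2.imwrite("pics/w1.png",im[:,:,::-1])
E
```

```text
t: 1.0
tool_pos: [0.1976, -0.6192, 0.2226]
ee_rot: [3.137, -0.168, -0.0]
wrist_force: [-1.0, 0.5, -0.1]
opening: 0.0868
grip_force: 0.0
t: 2.0
tool_pos: [0.401, -0.3083, 0.2229]
ee_rot: [3.137, -0.156, 0.001]
wrist_force: [0.1, -1.2, -0.9]
opening: 0.0552
grip_force: 0.0
2.0 [ 0.40098065 -0.30829327  0.22292827] [ 3.13697215e+00 -1.55820198e-01  5.74398123e-04] 0.05523859044880507
[(0.76, [240.8, 128.2, 47.3, 90.7])]
[[334.1, 0.0, 280.4], [0.0, 334.1, 209.2], [0.0, 0.0, 1.0]]
[238.6 168.7]
[227.2 163.7]
[249.6 163.9]
[227.6 173.6]
[249.8 173.7]
[220.4  84.7]
[260.9  85. ]
```

View pics/w1.png

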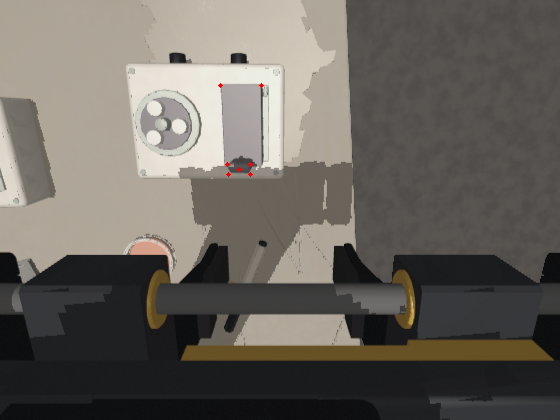

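The wrist view shows the pump straight on, with its tab near (241,165). My projection is within a few pixels of it, so I'll zoom in to refine.

```bash
python3 - <<'E'
from h import *
K,T=toolcam();im=imaging.camera("wrist")
p=[.4716,-.2442,-.1054]
B=np.array([[55,75,50],[55,-75,50],[-55,-75,50],[-55,75,50]])/1e3
print(proj(w(p,B),K,T).round(1).tolist())
cv2.imwrite("pics/w2.png",cv2.resize(im[50:190,115:300],None,fx=4,fy=4,interpolation=2)[:,:,::-1])
E
```

```text
[[119.5, 62.7], [281.9, 63.0], [281.6, 180.2], [133.8, 180.0]]
```

View pics/w2.png

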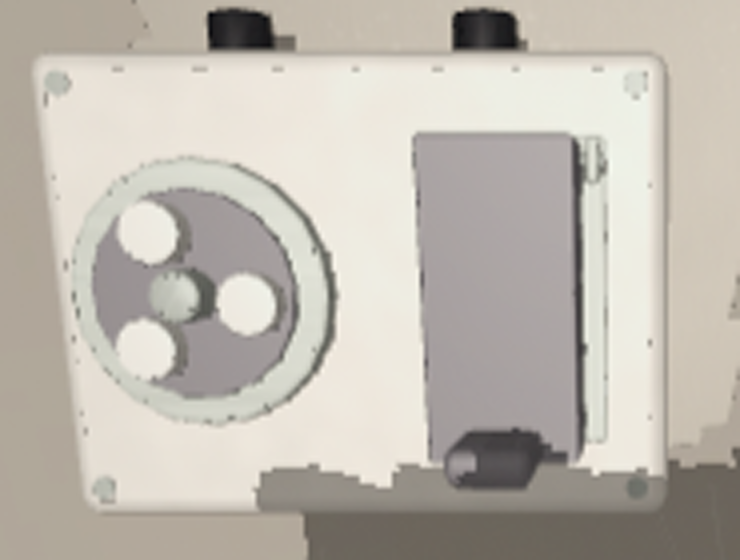

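```bash
python3 - <<'E'
from h import *
K,T=toolcam();s=bot.state();print(s["tool_pos"],s["ee_rot"])
P=np.array([[55,75,50],[55,-75,50],[-55,-75,50],[-55,75,50],[34,-21,86],[34,-55,86],[-32,-38,116],[0,36,76]])/1e3
o=np.array([[123.7,63.7],[281.7,63.7],[281.2,178],[136.2,178],[218.5,83],[259.2,83],[235.7,167.5],[115+174/4,50+295/4]])
f=lambda p:(proj(w(p,P),K,T)-o).ravel()
r=least_squares(f,[.47,-.24,-.1],loss="soft_l1");p=r.x;print(p,f(p).round(1))
Rm=R.from_rotvec(s["ee_rot"]).as_matrix()
for n,q in dict(tab=[-32,-38,100],).items():
    print(n,(Rm.T@(w(p,np.array([q])/1e3)[0]-s["tool_pos"])*1e3).round(1), "yaw err",np.degrees(p[2]-np.arctan2(Rm[1,0],Rm[0,0])))
E
```

```text
[ 0.39986687 -0.31021541  0.22254642] [ 3.13695101e+00 -1.65579863e-01 -2.76211255e-04]
[ 0.47215377 -0.24518595 -0.11009393] [-3.5 -2.2  1.1 -1.2  0.8  1.8 -2.1  1.1 -0.1  0.1 -0.1  0.3  1.  -0.2
 -0.1  0.4]
tab [ 32.9 -34.5 122.5] yaw err -0.26495813745938807
```

```bash
python3 -m handwheel '[[[18,-18,0,0.3,45],[15,-16.5,0,0,45],[0,0,30,0,45],[0,0,40,0,45],[0,0,40,0,45],[0,0,12,0,45],[0,0,0,0,45],[0,0,0,0,45],[0,0,0,0,45]]]'
python3 - <<'E'
from h import *
s=bot.state();print(s["tool_pos"],s["wrist_force"],s["opening"])
im=imaging.camera("wrist");im2=imaging.camera("scene")
a=cv2.resize(im[60:330,120:440],(640,540));b=cv2.resize(im2[150:330,250:420],(510,540))
cv2.imwrite("pics/w3.png",cv2.resize(np.hstack([a,b]),(800,376))[:,:,::-1])
E
```

```text
t: 3.05
tool_pos: [0.4383, -0.2791, 0.1027]
ee_rot: [3.135, -0.173, 0.005]
wrist_force: [0.4, 0.3, -0.2]
opening: 0.0452
grip_force: 0.0
[ 0.43830716 -0.27908022  0.10269406] [ 0.39014972  0.28014843 -0.23589265] 0.045238058480712856
```

View pics/w3.png

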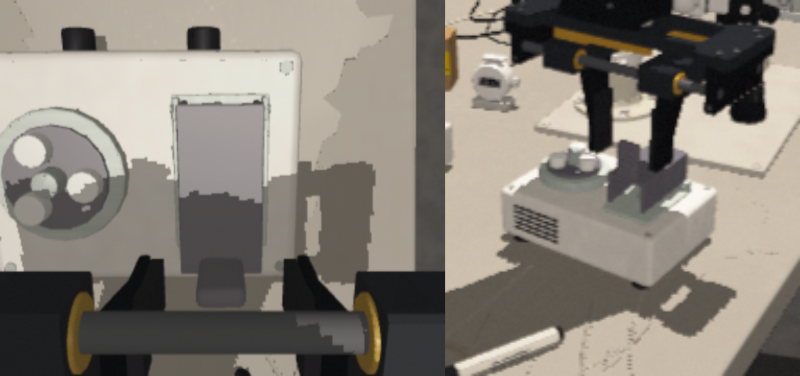

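The tab (221,282) sits centred between the finger tips (about 157 and 290), so I'll close on it.

```bash
python3 -m handwheel '[[[0,0,0,0,10],[0,0,0,0,10],[0,0,0,0,10],[0,0,0,0,10],[0,0,0,0,10],[0,0,0,0,10]]]'
python3 - <<'E'
import numpy as np
h=np.array([30,58]);r0=np.array([-62,50])
p=None
for i,th in enumerate(np.linspace(0,1.5,16)):
    c,s=np.cos(th),np.sin(th); q=h+[c*r0[0]+s*r0[1],-s*r0[0]+c*r0[1]]
    if p is not None: print(round(th,2),(q-p).round(1)*[1,-1],q.round(1))
    p=q
E
```

```text
t: 3.75
tool_pos: [0.437, -0.2779, 0.1005]
ee_rot: [-3.137, 0.173, 0.0]
wrist_force: [-0.6, 0.4, 0.7]
opening: 0.0174
grip_force: 30.0
0.1 [ 5.3 -5.9] [-26.7 113.9]
0.2 [ 5.9 -5.4] [-20.8 119.3]
0.3 [ 6.4 -4.8] [-14.5 124.1]
0.4 [ 6.8 -4.1] [ -7.6 128.2]
0.5 [ 7.2 -3.4] [ -0.4 131.6]
0.6 [ 7.5 -2.7] [  7.1 134.3]
0.7 [ 7.7 -1.9] [ 14.8 136.2]
0.8 [ 7.9 -1.1] [ 22.7 137.3]
0.9 [ 8.  -0.3] [ 30.6 137.6]
1.0 [7.9 0.5] [ 38.6 137.2]
1.1 [7.9 1.3] [ 46.4 135.9]
1.2 [7.7 2. ] [ 54.1 133.9]
1.3 [7.5 2.8] [ 61.6 131.1]
1.4 [7.1 3.5] [ 68.7 127.6]
1.5 [6.8 4.2] [ 75.5 123.4]
```

```bash
python3 -m handwheel '[[[5.3,0,-5.9,0,10],[5.9,0,-5.4,0,10],[6.4,0,-4.8,0,10],[6.8,0,-4.1,0,10],[7.2,0,-3.4,0,10],[7.5,0,-2.7,0,10],[0,0,0,0,10]]]';  python3 -m handwheel '[[[7.7,0,-1.9,0,10],[7.9,0,-1.1,0,10],[8,0,-0.3,0,10],[7.9,0,0.5,0,10],[7.9,0,1.3,0,10],[7.7,0,2,0,10],[7.5,0,2.8,0,10],[0,0,0,0,10]]]'
```

```text
t: 4.45
tool_pos: [0.4774, -0.2823, 0.1276]
ee_rot: [3.137, -0.172, 0.002]
wrist_force: [-2.5, 3.9, 4.4]
opening: 0.0174
grip_force: 30.0
t: 5.25
tool_pos: [0.5328, -0.288, 0.1246]
ee_rot: [3.137, -0.171, 0.006]
wrist_force: [1.5, 4.0, 5.6]
opening: 0.0174
grip_force: 30.0
```

```bash
python3 -m handwheel '[[[7.1,0,3.5,0,10],[4.5,0,2.6,0,10],[0,0,0,0,10],[0,0,0,0,10],[0,0,0,0,50],[0,0,0,0,50],[0,0,0,0,50],[0,0,0,0,50]]]';  python3 - <<'E'
from h import *
im=imaging.camera("wrist");im2=imaging.camera("scene")
a=cv2.resize(im[60:330,120:440],(640,540));b=cv2.resize(im2[150:330,250:420],(510,540))
cv2.imwrite("pics/w4.png",cv2.resize(np.hstack([a,b]),(800,376))[:,:,::-1])
E
```

```text
t: 6.05
tool_pos: [0.5415, -0.2901, 0.1173]
ee_rot: [3.137, -0.174, -0.0]
wrist_force: [0.4, 0.0, -0.1]
opening: 0.0414
grip_force: 0.0
```

View pics/w4.png

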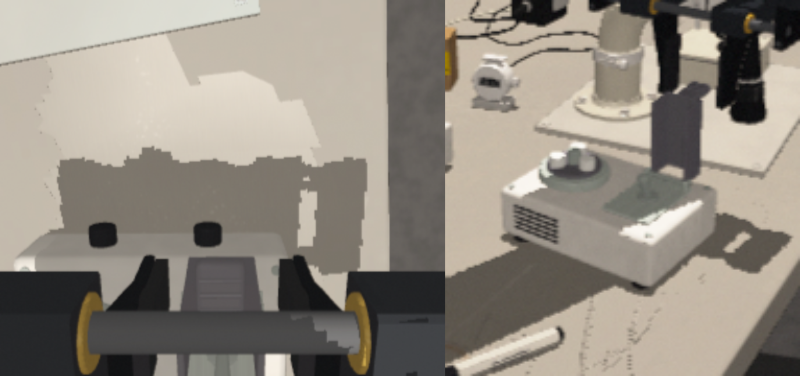

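The cover stands upright behind the toggle at (677,130) and stays there with the fingers open. Next I'll go up and over, shut the fingers and come down in front of the toggle.

```bash
python3 -m handwheel '[[[0,0,-25,0,50],[0,0,-25,0,50],[0,0,0,0,0],[-30,0,0,0,0],[-40,0,0,0,0],[-40,0,0,0,0],[-10,0,0,0,0],[0,0,0,0,0],[0,0,0,0,0]]]' && python3 -m handwheel '[[[0,0,35,0,0],[0,0,35,0,0],[0,0,26,0,0],[0,0,0,0,0],[0,0,0,0,0]]]'
python3 - <<'E'
from h import *
s=bot.state();p=[.47215,-.24519,-.11];Rm=np.array([[np.cos(p[2]),np.sin(p[2])],[-np.sin(p[2]),np.cos(p[2])]])
print((Rm@(s["tool_pos"][:2]-p[:2])*1e3).round(1),s["tool_pos"][2])
E
```

```text
t: 7.05
tool_pos: [0.4235, -0.2765, 0.1676]
ee_rot: [3.137, -0.172, 0.001]
wrist_force: [-0.1, 0.2, 0.1]
opening: 0.0039
grip_force: 0.0
t: 7.55
tool_pos: [0.4236, -0.2763, 0.0717]
ee_rot: [-3.136, 0.171, 0.0]
wrist_force: [0.1, 0.2, 0.1]
opening: 0.0005
grip_force: 0.0
[-44.9 -36.2] 0.07165100979018017
```

```bash
python3 -m handwheel '[[[0,1.5,6,0,0],[8,0,0,0,0],[8,0,0,0,0],[6,0,0,0,0],[6,0,0,0,0],[0,0,0,0,0]]]' && python3 -m handwheel '[[[4,0,0,0,0],[3,0,0,0,0],[0,0,0,0,0]]]'; python3 -m handwheel '[[[2,0,0,0,0],[0,0,0,0,0]]]'
```

```text
t: 8.15
tool_pos: [0.4511, -0.281, 0.0656]
ee_rot: [-3.137, 0.172, -0.001]
wrist_force: [-0.3, -0.5, 0.0]
opening: 0.0006
grip_force: 0.0
t: 8.45
tool_pos: [0.4574, -0.2819, 0.0655]
ee_rot: [-3.137, 0.173, -0.0]
wrist_force: [0.1, 0.1, 0.1]
opening: 0.0008
grip_force: 0.1
t: 8.65
tool_pos: [0.4591, -0.282, 0.0654]
ee_rot: [-3.137, 0.173, 0.0]
wrist_force: [-1.6, -0.1, 1.9]
opening: 0.0006
grip_force: 1.0
```

```bash
python3 -m handwheel '[[[3,0,0,0,0],[0,0,0,0,0]]]'; python3 - <<'E'
from h import *
im=imaging.camera("wrist");im2=imaging.camera("scene")
a=cv2.resize(im[60:330,120:440],(640,540));b=cv2.resize(im2[180:270,290:375],(510,540),interpolation=2)
cv2.imwrite("pics/w5.png",cv2.resize(np.hstack([a,b]),(800,376))[:,:,::-1])
E
```

```text
t: 8.85
tool_pos: [0.462, -0.2824, 0.0654]
ee_rot: [-3.137, 0.173, 0.001]
wrist_force: [-2.2, 0.2, 1.9]
opening: 0.0003
grip_force: 1.7
```

View pics/w5.png

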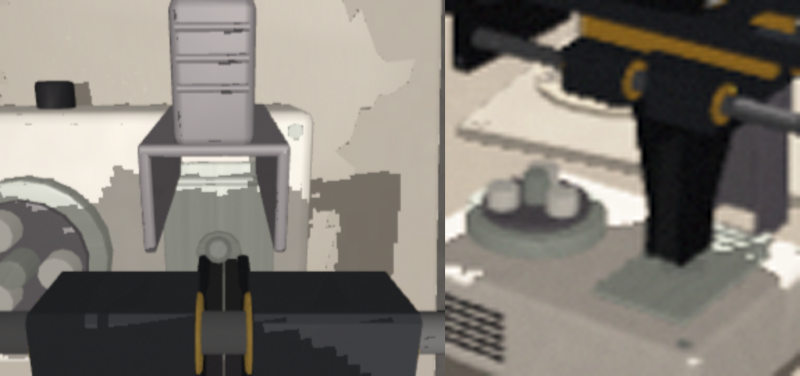

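The toggle tip shows at (218,248) just ahead of the fingers, well within the cheeks, with the cover still up. I'll keep pushing.

```bash
for i in 1; do python3 -m handwheel '[[[3,0,0,0,0],[3,0,0,0,0],[0,0,0,0,0]]]'; done; python3 -m handwheel '[[[3,0,0,0,0],[0,0,0,0,0]]]';python3 -m handwheel '[[[2,0,0,0,0],[0,0,0,0,0]]]'
```

```text
t: 9.25
tool_pos: [0.4633, -0.2826, 0.0648]
ee_rot: [-3.135, 0.175, 0.015]
wrist_force: [-22.1, 5.0, 17.5]
opening: -0.0001
grip_force: 13.9
t: 9.45
tool_pos: [0.4637, -0.2826, 0.0646]
ee_rot: [-3.134, 0.176, 0.022]
wrist_force: [-31.7, 8.4, 26.4]
opening: 0.0005
grip_force: 20.6
t: 9.65
tool_pos: [0.4639, -0.2827, 0.0645]
ee_rot: [-3.133, 0.177, 0.028]
wrist_force: [-38.7, 9.6, 32.5]
opening: 0.0004
grip_force: 24.9
```

```bash
python3 -m handwheel '[[[-10,0,0,0,0],[-12,0,0,0,0],[-20,0,0,0,0],[0,0,-20,0,0],[0,0,0,0,0]]]';  python3 - <<'E'
from h import *
K,T=toolcam();im=imaging.camera("wrist");print([(d["score"],d["bbox"]) for d in imaging.masks_of("wrist","pump_toggle")])
p=[.47215,-.24519,-.11]
print(proj(w(p,np.array([[10,-38,77],[-10,-38,77],[0,-38,53]])/1e3),K,T).round(0).tolist())
im2=imaging.camera("scene")
a=cv2.resize(im[60:330,120:440],(640,540));b=cv2.resize(im2[180:270,290:375],(510,540),interpolation=2)
cv2.imwrite("pics/w6.png",cv2.resize(np.hstack([a,b]),(800,376))[:,:,::-1])
E
```

```text
t: 10.15
tool_pos: [0.4325, -0.2799, 0.0876]
ee_rot: [3.135, -0.173, 0.007]
wrist_force: [0.7, -0.7, 1.0]
opening: 0.0001
grip_force: 0.0
[(0.64, [274.7, 176.4, 14.6, 19.8])]
[[277.0, 172.0], [277.0, 209.0], [278.0, 182.0]]
```

View pics/w6.png

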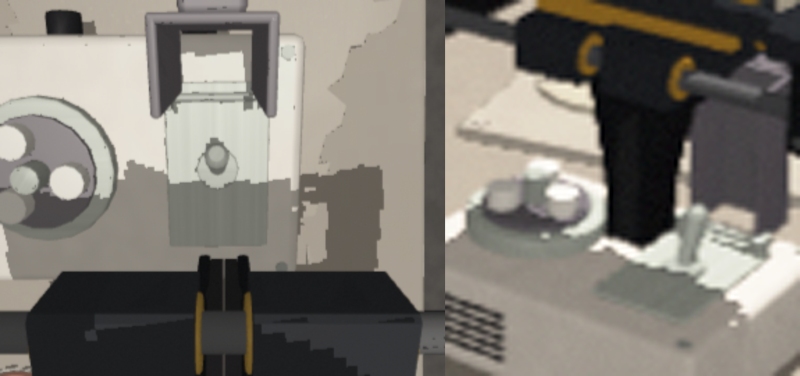

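The toggle now leans towards the hinge: its tip is at full-image (275,170), against a predicted (277,172) for on. Next I'll go over the cover and push the tab end back.

```bash
python3 -m handwheel '[[[0,0,-40,0,0],[0,0,-45,0,0],[30,0,0,0,0],[45,0,0,0,0],[45,0,0,0,0],[26,0,0,0,0],[0,0,0,0,0],[0,0,30,0,0],[0,0,28,0,0],[0,0,0,0,0]]]';  python3 - <<'E'
from h import *
s=bot.state();p=[.47215,-.24519,-.11];Rm=np.array([[np.cos(p[2]),np.sin(p[2])],[-np.sin(p[2]),np.cos(p[2])]])
print((Rm@(s["tool_pos"][:2]-p[:2])*1e3).round(1),s["tool_pos"][2])
E
```

```text
t: 11.3
tool_pos: [0.5733, -0.2939, 0.1076]
ee_rot: [-3.134, 0.173, 0.011]
wrist_force: [-0.0, 0.1, -0.2]
opening: 0.0003
grip_force: 0.0
[105.9 -37.4] 0.10756733044421654
```

```bash
python3 -m handwheel '[[[-8,0,0,0,0],[-8,0,0,0,0],[-8,0,-1,0,0],[-8,0,-2,0,0],[-6,0,-2,0,0],[0,0,0,0,0]]]';python3 -m handwheel '[[[-6,0,-3,0,0],[-6,0,-3,0,0],[-6,0,0,0,0],[-4,0,0,0,0],[0,0,0,0,0],[0,0,0,0,0],[0,0,0,0,0],[0,0,0,0,0]]]';  python3 - <<'E'
from h import *
im=imaging.camera("wrist");im2=imaging.camera("scene")
a=cv2.resize(im[60:330,120:440],(640,540));b=cv2.resize(im2[180:270,290:375],(510,540),interpolation=2)
cv2.imwrite("pics/w7.png",cv2.resize(np.hstack([a,b]),(800,376))[:,:,::-1])
E
```

```text
t: 11.9
tool_pos: [0.5377, -0.2912, 0.1183]
ee_rot: [3.136, -0.174, 0.0]
wrist_force: [-0.1, -1.3, 0.5]
opening: 0.0003
grip_force: 0.0
t: 12.7
tool_pos: [0.5169, -0.2883, 0.1233]
ee_rot: [-3.137, 0.173, 0.0]
wrist_force: [-0.0, 0.1, -0.9]
opening: 0.0006
grip_force: 0.0
```

View pics/w7.png

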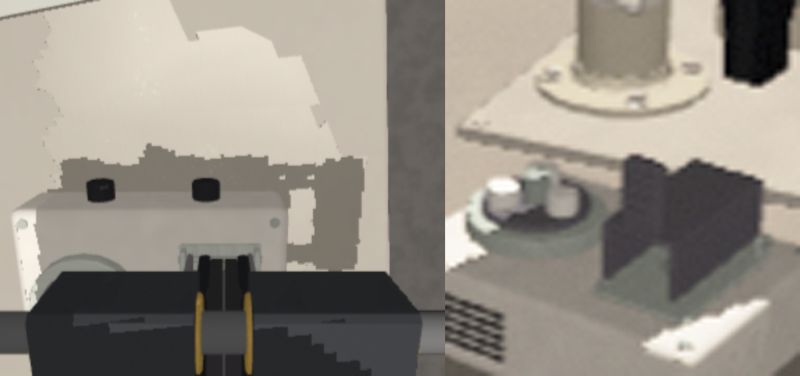

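The cover has dropped over the toggle. I'll retreat, then compare against the first scene picture to check it is fully shut.

```bash
python3 -m handwheel '[[[10,0,-10,0,0],[20,0,-40,0,0],[20,0,-40,0,0],[20,0,-40,0,0],[0,0,0,0,0],[0,0,0,0,0],[0,0,0,0,0]]]';  python3 - <<'E'
from h import *
a=cv2.imread("pics/scene0.png");b=np.ascontiguousarray(imaging.camera("scene")[:,:,::-1])
for th in ["pump_cover","heater_cover"]: print(th,[(round(d["score"],2),np.round(d["bbox"],1).tolist()) for d in imaging.masks_of("scene",th)])
f=lambda i:cv2.resize(i[190:280,285:385],(400,360),interpolation=2)
cv2.imwrite("pics/w8.png",np.hstack([f(a),f(b)]))
E
```

```text
t: 13.5
tool_pos: [0.5856, -0.296, 0.2521]
ee_rot: [-3.136, 0.173, 0.003]
wrist_force: [-0.2, -0.2, 0.1]
opening: 0.0007
grip_force: 0.0
pump_cover [(0.72, [345.9, 233.7, 38.5, 31.5])]
heater_cover [(0.84, [222.2, 204.1, 34.0, 31.8])]
```

View pics/w8.png

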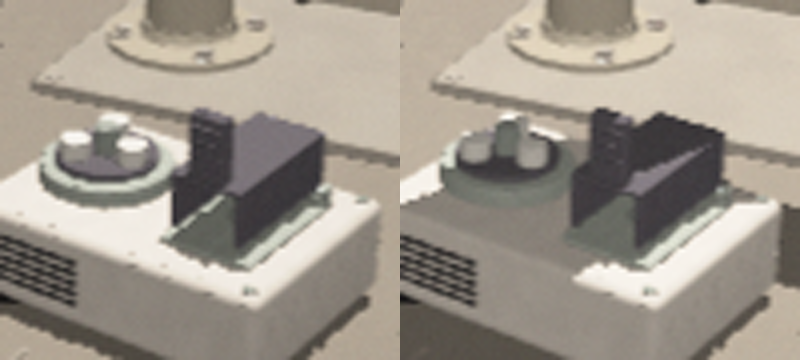

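The cover outline matches the first picture: tab top at (210,110) and (610,110) in the two halves, so it is fully shut. The heater cover is unchanged.

```bash
python3 -c "from cell import bot; print(bot.hand_in())"
```

```text
the job is handed in; nothing more can be done
None
```

The pump is primed and the job handed in at about 13.6 s: I opened the guard cover until it stayed up, flipped the toggle fully towards the hinge (38.7 N peak reading along x at the stop, about 51 N total at the wrist), and dropped the cover fully shut over it; the heater's cover stayed shut.

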